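Count out stack washers through the gate of a counting tray

TASK

Count out the three thick steel washers for the cell stack: with the fingertips, sweep them one at a time along the blue tray and through its narrow gate, so that each drops down the slot into the catch cup before the next one enters the gate. Only push them, never pick one up off the tray, and leave the brass nut and the tube union standing where they are and the bottle and spanner undisturbed.

Things in the scene. Friction and masses are not known exactly. Their poses are not given: they have to be found in the camera images.
- tray: Fixed counting tray: level blue deck, top 50 mm above the bench, grey rim 14 mm higher. Origin on the bench, z up, x along the tray to gate and slot. In this frame the deck spans x -150 to +150 mm, y -130 to +130 up to x = 30, where two straight 45-degree guide walls begin that narrow it to y -22 to +22 at x = 138. The gate is the channel x 138 to 150; there the deck ends at the slot.
- gate (a point): Middle of the gate channel at deck level (50 mm above the bench), 143 mm from the tray's origin along its x axis; axes as the tray's. The channel is 44 mm wide and 12 mm long, its walls 14 mm high.
- slot (a point): Middle of the slot at deck level, 176 mm from the tray's origin along its x; axes as the tray's. The opening is 52 mm long (tray x 150 to 202) and 50 mm wide, walled on its three far sides; below it is the white catch cup, floor 6 mm above the bench. A washer whose middle is pushed past the deck's edge (26 mm before this point) tips and falls in.
- washer0: Thick flat steel washer lying loose on the deck: 34 mm outside, 13 mm hole, 6 mm thick, about 36 g. Origin at the centre of its underside. The three are alike.
- washer1: Thick flat steel washer lying loose on the deck: 34 mm outside, 13 mm hole, 6 mm thick, about 36 g. Origin at the centre of its underside. The three are alike.
- washer2: Thick flat steel washer lying loose on the deck: 34 mm outside, 13 mm hole, 6 mm thick, about 36 g. Origin at the centre of its underside. The three are alike.
- long_nut: Bystander: brass six-sided long nut standing on the deck near one side rim; 18 mm across flats, 36 mm tall. Origin at the centre of its underside.
- tube_union: Bystander: silver tube union (two six-sided nuts on a dark neck) standing on the deck near one side rim; 20 mm across flats, 38 mm tall. Origin at the centre of its underside.
- leak_bottle: Bystander: clear bottle with orange cap standing on the bench left of the tray; 56 mm across, 150 mm tall. Origin at the centre of its underside.
- spanner: Bystander: steel spanner 170 mm long lying on the bench right of the tray. Origin under the middle of its length, which runs along its x axis.

How it is judged:
On the way, in this order (a step that is already met when the one before it is completed fails the run):
1. one washer has dropped into the catch cup, alone (((z of washer0 in the frame of tray below 0.035 m and horizontal distance between washer0 and slot below 0.045 m) or (z of washer1 in the frame of tray below 0.035 m and horizontal distance between washer1 and slot below 0.045 m) or (z of washer2 in the frame of tray below 0.035 m and horizontal distance between washer2 and slot below 0.045 m))), for 0.2 s.
2. a second washer has dropped into the cup ((((z of washer0 in the frame of tray below 0.035 m and horizontal distance between washer0 and slot below 0.045 m) and (z of washer1 in the frame of tray below 0.035 m and horizontal distance between washer1 and slot below 0.045 m)) or ((z of washer0 in the frame of tray below 0.035 m and horizontal distance between washer0 and slot below 0.045 m) and (z of washer2 in the frame of tray below 0.035 m and horizontal distance between washer2 and slot below 0.045 m)) or ((z of washer1 in the frame of tray below 0.035 m and horizontal distance between washer1 and slot below 0.045 m) and (z of washer2 in the frame of tray below 0.035 m and horizontal distance between washer2 and slot below 0.045 m)))), for 0.2 s.
3. the third washer has dropped into the cup (z of each of washer0, washer1, washer2 in the frame of tray below 0.035 m and horizontal distance between each of washer0, washer1, washer2 and slot below 0.045 m), for 0.2 s.
At the end, for the whole second after the job is handed in: All three washers lie at rest in the catch cup under the slot (well below the deck, within 45 mm of the slot's middle, sideways); the long nut and the tube union still stand within 20 mm of where they were, and the bottle and spanner lie within 30 mm of where they were (all of step 3 and linear speed of each of washer0, washer1, washer2 below 0.03 m/s and distance of each of long_nut, tube_union from where it was at the start of the episode below 0.02 m and angle between each of long_nut, tube_union, leak_bottle's own z axis and vertical below 0.2 rad and distance of each of leak_bottle, spanner from where it was at the start of the episode below 0.03 m); the robot touches nothing.
It fails at once if a washer is lifted off the tray (more than 20 mm above the deck) (height (world z) of any of washer0, washer1, washer2 above 0.07 m).
It fails at once if two washers are in or entering the gate at once (((x of washer0 in the frame of gate above -0.018 m and height (world z) of washer0 above 0.044 m) and (x of washer1 in the frame of gate above -0.018 m and height (world z) of washer1 above 0.044 m)) or ((x of washer0 in the frame of gate above -0.018 m and height (world z) of washer0 above 0.044 m) and (x of washer2 in the frame of gate above -0.018 m and height (world z) of washer2 above 0.044 m)) or ((x of washer1 in the frame of gate above -0.018 m and height (world z) of washer1 above 0.044 m) and (x of washer2 in the frame of gate above -0.018 m and height (world z) of washer2 above 0.044 m))).
It fails at once if the brass nut or the tube union is lifted, knocked over or shifted more than 20 mm (distance of any of long_nut, tube_union from where it was at the start of the episode above 0.02 m or angle between any of long_nut, tube_union's own z axis and vertical above 0.4 rad).
It fails at once if the bottle or the spanner is knocked over or shifted more than 30 mm (distance of any of leak_bottle, spanner from where it was at the start of the episode above 0.03 m or angle between leak_bottle's own z axis and vertical above 0.4 rad).
It also fails if it takes over 72 s, if anything falls off the work surface, if the arm or the gripper's body presses on something with over 40 N, if the wrist force passes 120 N, or if a joint passes its speed limit or range.

ROBOT

A 7-joint arm with a two-finger parallel gripper is mounted at the origin on the work surface. World frame = base frame: x ahead of the robot, y to its left, z up, the work surface at z = 0. Lengths are in m, angles in rad, forces in N, time in s.
With the tool pointing down it reaches from about 0.4 to 0.85 m from the base axis. Payload 10.4 kg.
Tool frame: the origin (TCP) lies on the centre line of the jaws, within the pads' length; the fingertips stand r.tip_extent ahead of it and the grasp point (between the pads) lies 8 mm behind it (r.tip_extent is the distance from the TCP to the fingertips, in m); z points along the fingers, y is the direction in which the jaws open and shut (so a half turn about z gives the same grasp; the last joint's range is limited). The gripper opens to 87 mm and grips with 3 to 60 N. Pads are 19 mm wide; open, the fingers measure 117 mm over their backs; the gripper's body (75 mm by 190 mm) begins 51 mm behind the grasp point.
Start: joints at [1.276, 0.332, -0.065, 1.46, 0.022, 1.35, -0.088], TCP at [0.168, -0.602, 0.234] pointing down, gripper open.
Joint ranges: [-2.6, 2.6], [-0.5, 2.12], [-1.47, 1.34], [0.16, 2.42], [-1.27, 4.41], [0.06, 2.06], [-2.6, 2.6]. Speed limits (rad/s): [2.22, 2.22, 2.79, 2.79, 3.14, 3.14, 3.14].

INTERFACE

Orientations are given as a unit quaternion [x, y, z, w].
In Python, from bench import r gives the robot as it stands.
- The arm moves only by the shell command python3 -m jog 'ROWS' [FORCE]. ROWS is JSON, a list of rows, each a list of 7 numbers: the shift along the tool's x, y, z in cm, then the turn, a rotation vector about the tool's x, y, z in rad, then the opening, from -1 (shut) to 1 (fully open). In form: [[tx, ty, tz, wx, wy, wz, jaw], ...]. A call has 1 to 20 rows; each row shifts and turns the commanded pose from where the row before left it, along the tool's axes as they then stand; what a row does not reach is not made up. A row lasts 1/8 s, in which the tool goes at most 62.5 mm and 10.7 degrees, less where a joint would pass 70% of its speed; a pose out of reach is approached as far as the arm can. A call with a gripper value outside its range is refused whole. The fingers move at their own pace and stop on an object; FORCE is the grip in N (left out, the last holds). Time passes only in rows, so rows that do not move let the fingers close. It gives the time, the measured TCP pose, the force and the opening at its end, in the units of the state.
- r.read_state(): the state, without advancing time (a new reading comes with each control period).
- r.camera(name): name is "scene" or "top"; returns a dict with "frame" (384x512x3 uint8, red, green, blue), "fx", "fy", "cx", "cy" (pixels), "camera_from_world" (4x4, takes a point from world to camera coordinates). Camera axes: x right, y down, z forward; pixel columns grow to the right and rows downward; lengths in m; the calibration is good to about 2 mm. A picture is of the moment at which its call begins. There is no depth.
- r.close_job(): hands the job in, once; it reports no verdict.
Trained networks look in a picture, given as the dict that the camera call returned (one of the last four; its "shot" number tells which), for a name from the list of things; names that differ only in an ending like _2 or _b are one class to them, and where a whole thing is asked for, a point or a joint stands for the part that bears it (a point fixed in the world has none). Each returns a list of dicts, best first, with "score" (0 to 1); they miss things now and then, are a little off and sometimes report something else, mostly with a low value. They report only what shows in the picture. A call takes as long as a camera call.
- r.search_frame(picture, thing): "rect" ([left, top, right, bottom] in pixels, round what is visible of it).
The state is a dict: "time": time; "joint_positions": joint angles; "joint_vel": joint speeds; "joint_torque": joint torques, N m; "ee_pos": TCP position; "eef_rot": TCP orientation; "ft_force": force on the tool from outside, world axes, zero at the start; "torque": the same for the moment, N m; "width": finger opening in m.
Only numpy, scipy, OpenCV 4.12 (cv2) and the standard library are available. Lean on these libraries where they do the work, as an engineer would, in place of code of your own. Each camera call takes 0.05 s, during which the arm holds its last target.

## Working session

There is one attempt and no reset: what is moved stays moved. The work goes in short steps, Python scripts to look and compute and a shell command to move; the robot and the scene stay as the last step left them, time stands still between calls to the robot, and variables do not carry over. Pictures are saved under pics/ and viewed, and the job is handed in when it is done.

```bash
mkdir -p pics; ls; python3 - <<'E'
from bench import r
import cv2
s=r.read_state(); print(s['time'],s['ee_pos'],s['eef_rot'],s['width'],r.tip_extent)
for n in ['scene','top']:
    p=r.camera(n); cv2.imwrite(f'pics/{n}0.png',cv2.cvtColor(p['frame'],cv2.COLOR_RGB2BGR))
    print(n,p['fx'],p['fy'],p['cx'],p['cy'],p['camera_from_world'])
    for t in ['washer0','long_nut','tube_union','tray','slot','leak_bottle','spanner']:
        print(t,[(d['rect'],round(d['score'],2)) for d in r.search_frame(p,t)][:5])
E
```

```text
pics
0.0 [ 0.16770217 -0.601697    0.23276825] [ 9.90774693e-01  1.35517630e-01 -1.31110040e-04 -6.80454359e-04] 0.08709402131086824 0.011
scene 477.8194554339689 477.8194554339689 255.47709292641906 192.1548660076083 [[-0.87367965  0.48635916 -0.01177418  0.51365754]
 [ 0.2863812   0.49458016 -0.82059507 -0.12928685]
 [-0.39328065 -0.72030912 -0.57138874  1.68904857]
 [ 0.          0.          0.          1.        ]]
washer0 [([283.6, 204.5, 297.8, 216.5], 0.47), ([263.5, 214.8, 274.0, 220.9], 0.41)]
long_nut [([232.2, 203.7, 237.8, 217.2], 0.65)]
tube_union [([302.3, 187.7, 310.3, 203.8], 0.46)]
tray [([219.3, 161.1, 337.3, 253.1], 0.9)]
slot [([221.0, 158.9, 335.4, 252.3], 0.7)]
leak_bottle [([332.3, 232.3, 364.0, 290.3], 0.58)]
spanner [([214.9, 133.5, 249.5, 147.6], 0.48)]
top 457.2998623115652 457.2998623115652 255.18626428939947 189.653042923445 [[ 0.00499904 -0.99971833 -0.02320063  0.02554012]
 [-0.99746598 -0.00333852 -0.07106665  0.60437217]
 [ 0.07096917  0.02349711 -0.99720172  1.22098105]
 [ 0.          0.          0.          1.        ]]
washer0 [([212.9, 176.5, 219.5, 188.7], 0.42), ([250.7, 194.3, 264.8, 206.9], 0.41)]
long_nut [([209.6, 175.4, 222.5, 186.5], 0.7), ([231.3, 153.6, 241.5, 160.7], 0.38)]
tube_union [([217.9, 237.1, 222.2, 243.1], 0.5)]
tray [([183.8, 145.9, 320.5, 254.0], 0.91)]
slot [([183.9, 146.6, 323.3, 252.3], 0.97)]
leak_bottle [([101.8, 197.5, 133.3, 220.2], 0.93)]
spanner [([382.1, 228.6, 442.8, 258.8], 0.75)]
```

```bash
python3 - <<'E'
import cv2
a=cv2.imread('pics/top0.png')
cv2.imwrite('pics/top0z.png',cv2.resize(a[130:270,170:340],None,fx=4.2,fy=4.2,interpolation=cv2.INTER_CUBIC))
a=cv2.imread('pics/scene0.png')
cv2.imwrite('pics/scene0z.png',cv2.resize(a[120:300,200:380],None,fx=3.3,fy=3.3,interpolation=cv2.INTER_CUBIC))
E
```

```text
(no output)
```

View pics/top0z.png

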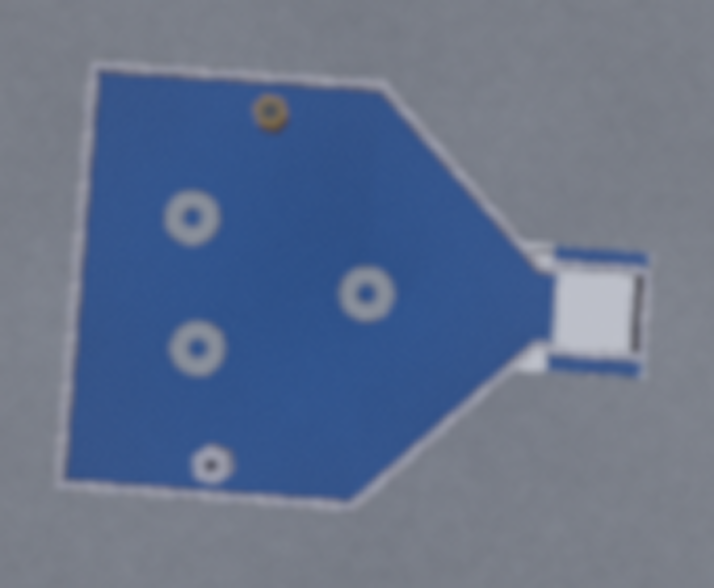

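View pics/scene0z.png

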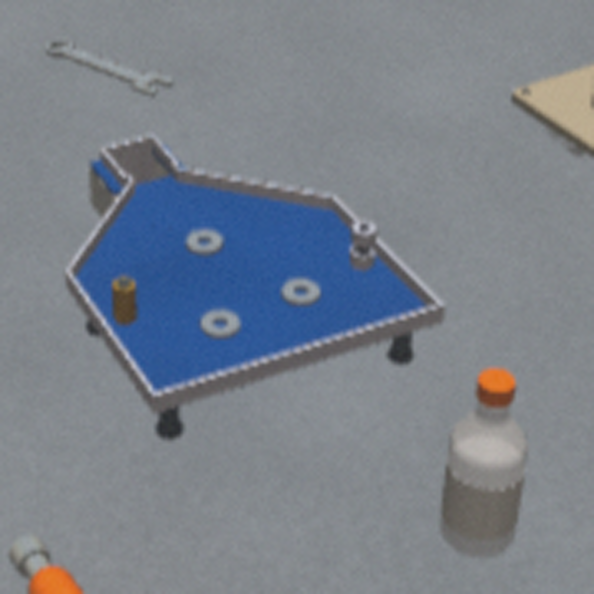

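View pics/top0.png

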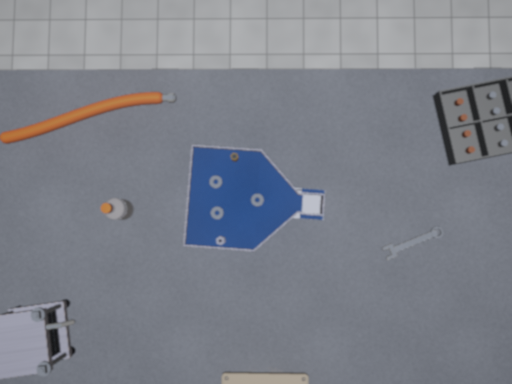

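```bash
cat > h.py <<'E'
import numpy as np, cv2
def ray(p,u,v,z):
    T=np.array(p['camera_from_world']);R=T[:3,:3];t=T[:3,3]
    c=-R.T@t; d=R.T@np.array([(u-p['cx'])/p['fx'],(v-p['cy'])/p['fy'],1])
    return c+d*(z-c[2])/d[2]
def proj(p,X):
    T=np.array(p['camera_from_world']);q=T[:3,:3]@np.array(X)+T[:3,3]
    return np.array([p['cx']+p['fx']*q[0]/q[2],p['cy']+p['fy']*q[1]/q[2]])
E
python3 - <<'E'
from bench import r
from h import *
from scipy.optimize import least_squares
p=r.camera('top')
U=lambda x,y:(170+(x+.5)/4.2-.5,130+(y+.5)/4.2-.5)
# rim centreline corners (zoom px)
obs=[(96,66),(383,84),(61,486),(352,505)]
mod=[(-152,132),(31,132),(-152,-132),(31,-132)]
O=np.array([ray(p,*U(*o),.064)[:2] for o in obs]);M=np.array(mod)/1000
f=lambda q:((M@np.array([[np.cos(q[2]),np.sin(q[2])],[-np.sin(q[2]),np.cos(q[2])]])+q[:2])-O).ravel()
s=least_squares(f,[.5,0,-1.6]);print(s.x,np.round(s.fun*1000,1))
x0,y0,a=s.x
R=np.array([[np.cos(a),-np.sin(a)],[np.sin(a),np.cos(a)]])
for n,z,q in [('w',.056,(192,217)),('w',.056,(197,348)),('w',.056,(366,294)),('nut',.086,(270,112)),('un',.088,(211,464)),('edge',.05,(552,310)),('slotend',.064,(645,312)),('gateL',.064,(538,262)),('gateR',.064,(530,348))]:
    w=ray(p,*U(*q),z); print(n,np.round(w*1000,1),np.round(R.T@(w[:2]-s.x[:2])*1000,1))
print('bottle',ray(p,116,209,.1),[ray(p,u,v,0.005) for u,v in[(388,254),(440,232)]])
# cross-check scene
p=r.camera('scene')
V=lambda x,y:(200+(x+.5)/3.3-.5,120+(y+.5)/3.3-.5)
for n,z,q in [('w',.056,(221,322)),('w',.056,(301,290)),('w',.056,(204,240)),('nut',.05,(125,317)),('un',.05,(361,264)),('corner',.064,(156,395)),('c',.064,(440,306)),('c',.064,(333,198)),('c',.064,(70,271))]:
    w=ray(p,*V(*q),z); print(n,np.round(w*1000,1),np.round(R.T@(w[:2]-s.x[:2])*1000,1))
E
```

```text
[ 0.57725905  0.05201807 -1.63648706] [ 0.4  1.  -0.4 -0.3  0.7  0.4 -0.8 -1.1]
w [623.7 133.1  56. ] [-83.9  41. ]
w [541.1 129.   56. ] [-74.4 -41.1]
w [575.5  23.   56. ] [29.1  0.1]
nut [686.3  82.2  86. ] [-37.3 106.8]
un [469.9 116.2  88. ] [ -57.  -111.3]
edge [566.1 -94.1  50. ] [146.5  -1.5]
slotend [ 564.6 -150.7   64. ] [203.1   0.6]
gateL [595.5 -84.4  64. ] [134.9  27.1]
gateR [541.9 -79.3  64. ] [133.4 -26.7]
bottle [0.54791706 0.38190633 0.1       ] [array([ 0.43190293, -0.33230664,  0.005     ]), array([ 0.49203626, -0.47330107,  0.005     ])]
w [625.4 131.8  56. ] [-82.8  42.8]
w [543.6 127.5  56. ] [-73.1 -38.6]
w [578.4  20.7  56. ] [31.1  3.2]
nut [688.4  78.7  50. ] [-33.9 109.1]
un [472.6 114.9  50. ] [ -55.8 -108.6]
corner [721.  195.4  64. ] [-152.5  134. ]
c [461.2 213.3  64. ] [-153.3 -126.4]
c [447.6  31.5  64. ] [  29. -128.]
c [707.6  13.4  64. ] [ 30.  132.6]
```

The top picture shows the tray with washers at zoom pixels (192,217), (197,348) and (366,294), the nut at (270,112) and the union at (211,464). Both cameras agree to within about 3 mm, so I'll turn the tool into the tray's axes (world yaw +70.6°).

```bash
python3 -m jog '[[0,0,0,0,0,-0.176,-0.8],[0,0,0,0,0,-0.176,-0.8],[0,0,0,0,0,-0.176,-0.8],[0,0,0,0,0,-0.176,-0.8],[0,0,0,0,0,-0.176,-0.8],[0,0,0,0,0,-0.176,-0.8],[0,0,0,0,0,-0.176,-0.8],[0,0,0,0,0,0,-0.8]]'
cat > where.py <<'E'
from bench import r
import numpy as np,sys
from scipy.spatial.transform import Rotation as Ro
s=r.read_state();R=Ro.from_quat(s['eef_rot']).as_matrix();p=np.array(s['ee_pos'])
a=-1.6365;T=np.array([[np.cos(a),-np.sin(a)],[np.sin(a),np.cos(a)]]);o=np.array([.5773,.052])
print('t',round(s['time'],2),'tcp tray mm',np.round(T.T@(p[:2]-o)*1000,1),'z',round(p[2]*1000,1),'toolx in tray deg',round(np.degrees(np.arctan2(*(T.T@R[:2,0])[::-1])),1),'tilt z',np.round(R[:,2],3),'w',round(s['width']*1000,1),'F',np.round(s['ft_force'],1))
# args: tray x,y (mm), tip z (mm), => shift in tool axes cm
if len(sys.argv)>3:
    X=np.r_[T@(np.array([float(sys.argv[1]),float(sys.argv[2])])/1000)+o,float(sys.argv[3])/1000+.011]
    print('shift cm',np.round(R.T@(X-p)*100,2))
E
python3 where.py -5 0 130; python3 -c "
from bench import r;print(r.read_state()['joint_positions'])"
```

```text
time: 1.9
ee_pos: [0.1677, -0.6021, 0.2336]
eef_rot: [0.731, 0.683, 0.0, 0.0]
ft_force: [-0.3, -0.8, -0.0]
width: 0.0151
t 1.9 tcp tray mm [ 679.6 -365.8] z 233.6 toolx in tray deg 179.9 tilt z [ 0. -0. -1.] w 15.1 F [-0.3 -0.8 -0. ]
shift cm [68.55 36.4   9.26]
[ 1.40519686  0.34257895 -0.23040862  1.45213894  0.07847779  1.35583534
  1.10271195]
```

```bash
python3 -m jog '[[5.2,2.8,0,0,0,0,-0.85],[5.2,2.8,0,0,0,0,-0.85],[5.2,2.8,0,0,0,0,-0.85],[5.2,2.8,0,0,0,0,-0.85],[5.2,2.8,0,0,0,0,-0.85],[5.2,2.8,0,0,0,0,-0.85],[5.2,2.8,0,0,0,0,-0.85],[5.2,2.8,0,0,0,0,-0.85],[5.2,2.8,0,0,0,0,-0.85],[5.2,2.8,0,0,0,0,-0.85],[5.2,2.8,0,0,0,0,-0.85],[5.2,2.8,0,0,0,0,-0.85],[5.2,2.8,0,0,0,0,-0.85],[0,0,0,0,0,0,-0.85],[0,0,0,0,0,0,-0.85]]'; python3 where.py -8 0 53
```

```text
time: 3.78
ee_pos: [0.5762, 0.0478, 0.2333]
eef_rot: [0.731, 0.682, -0.0, -0.0]
ft_force: [0.2, -0.4, -0.1]
width: 0.0068
t 3.77 tcp tray mm [ 4.3 -0.9] z 233.3 toolx in tray deg 179.8 tilt z [-0.001 -0.    -1.   ] w 6.8 F [ 0.2 -0.4 -0.1]
shift cm [ 1.23  0.09 16.92]
```

```bash
python3 -m jog '[[1.2,0.1,3,0,0,0,-0.85],[0,0,4,0,0,0,-0.85],[0,0,4,0,0,0,-0.85],[0,0,3,0,0,0,-0.85],[0,0,1,0,0,0,-0.85],[0,0,0,0,0,0,-0.85]]'; python3 where.py -8 0 53; python3 - <<'E'
from bench import r
import cv2
p=r.camera('top');q=r.camera('scene')
a=cv2.resize(p['frame'][130:270,170:340],None,fx=3.4,fy=3.4,interpolation=2)
b=cv2.resize(q['frame'][120:260,200:340],None,fx=2.8,fy=2.8,interpolation=2)
cv2.imwrite('pics/a1.png',a[...,::-1]);cv2.imwrite('pics/b1.png',b[...,::-1])
E
```

```text
time: 4.53
ee_pos: [0.5781, 0.0589, 0.0839]
eef_rot: [0.731, 0.682, -0.0, 0.0]
ft_force: [0.5, 1.1, 0.1]
width: 0.0065
t 4.53 tcp tray mm [-6.9  0.3] z 83.9 toolx in tray deg 179.8 tilt z [-0.    -0.001 -1.   ] w 6.5 F [0.5 1.1 0.1]
shift cm [ 0.11 -0.03  1.99]
```

View pics/b1.png

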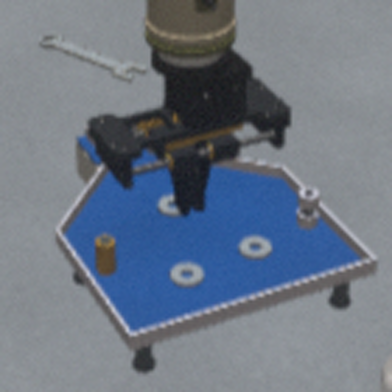

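View pics/a1.png

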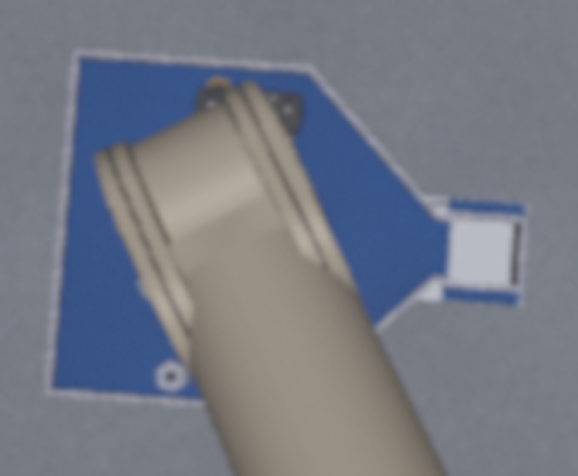

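```bash
python3 -m jog '[[0,0,1,0,0,0,-0.85],[0,0,0.9,0,0,0,-0.85],[0,0,0,0,0,0,-0.85],[-1,0,0,0,0,0,-0.85],[-1,0,0,0,0,0,-0.85],[-1,0,0,0,0,0,-0.85],[-1,0,0,0,0,0,-0.85],[-1,0,0,0,0,0,-0.85],[-1,0,0,0,0,0,-0.85],[-1,0,0,0,0,0,-0.85],[-1,0,0,0,0,0,-0.85],[-1,0,0,0,0,0,-0.85],[0,0,0,0,0,0,-0.85]]'; python3 where.py 137 0 53; python3 - <<'E'
from bench import r
import cv2
q=r.camera('scene')
b=cv2.resize(q['frame'][120:260,200:340],None,fx=4,fy=4,interpolation=2)
cv2.imwrite('pics/b2.png',b[...,::-1])
E
```

```text
time: 6.25
ee_pos: [0.572, -0.0311, 0.0644]
eef_rot: [0.731, 0.682, -0.0, 0.0]
ft_force: [-0.1, 0.7, 0.7]
width: 0.0068
t 6.25 tcp tray mm [83.3  0.1] z 64.4 toolx in tray deg 179.8 tilt z [-0.    -0.001 -1.   ] w 6.8 F [-0.1  0.7  0.7]
shift cm [-5.37  0.    0.05]
```

View pics/b2.png

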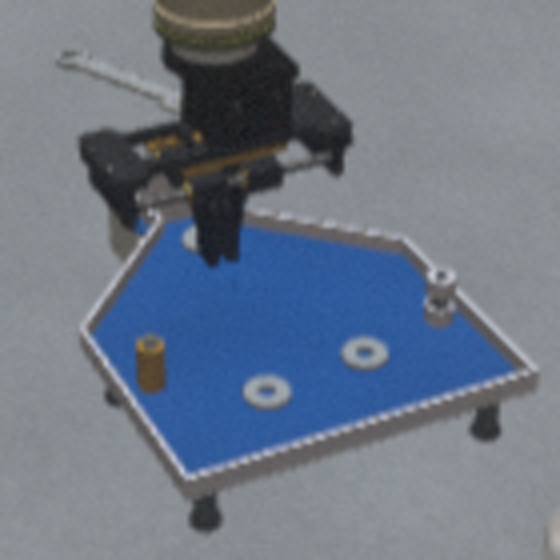

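Washer visible just ahead of the fingers at (192,238). Pushing it through the gate.

```bash
python3 -m jog '[[-1,0,0,0,0,0,-0.85],[-1,0,0,0,0,0,-0.85],[-1,0,0,0,0,0,-0.85],[-1,0,0,0,0,0,-0.85],[-1,0,0,0,0,0,-0.85],[-0.6,0,0,0,0,0,-0.85],[0,0,0,0,0,0,-0.85]]'; python3 where.py 0 41 90;python3 -m jog '[[1.5,0,0,0,0,0,-0.85],[1.5,0,-1,0,0,0,-0.85],[3,0,-3,0,0,0,-0.85],[3,0,0,0,0,0,-0.85],[3,0,0,0,0,0,-0.85],[0,0,0,0,0,0,-0.85]]';python3 - <<'E'
from bench import r
import cv2
p=r.camera('top');q=r.camera('scene')
a=cv2.resize(p['frame'][130:270,170:340],None,fx=3.4,fy=3.4,interpolation=2)
b=cv2.resize(q['frame'][120:260,200:340],None,fx=3.4,fy=3.4,interpolation=2)
cv2.imwrite('pics/3.png',cv2.hconcat([a,b])[:,200:1000,::-1])
E
python3 where.py
```

```text
time: 7.18
ee_pos: [0.5682, -0.0864, 0.0645]
eef_rot: [0.731, 0.683, -0.0, 0.0]
ft_force: [-0.3, 0.3, -0.4]
width: 0.007
t 7.17 tcp tray mm [138.7   0. ] z 64.5 toolx in tray deg 179.9 tilt z [-0. -0. -1.] w 7.0 F [-0.3  0.3 -0.4]
shift cm [13.88  4.07 -3.65]
time: 7.92
ee_pos: [0.5761, 0.0389, 0.1056]
eef_rot: [0.728, 0.685, 0.001, -0.0]
ft_force: [0.4, -0.2, 0.3]
width: 0.0064
t 8.03 tcp tray mm [17.   0.1] z 105.0 toolx in tray deg -180.0 tilt z [ 0. -0. -1.] w 6.5 F [0.4 0.1 0.3]
```

View pics/3.png

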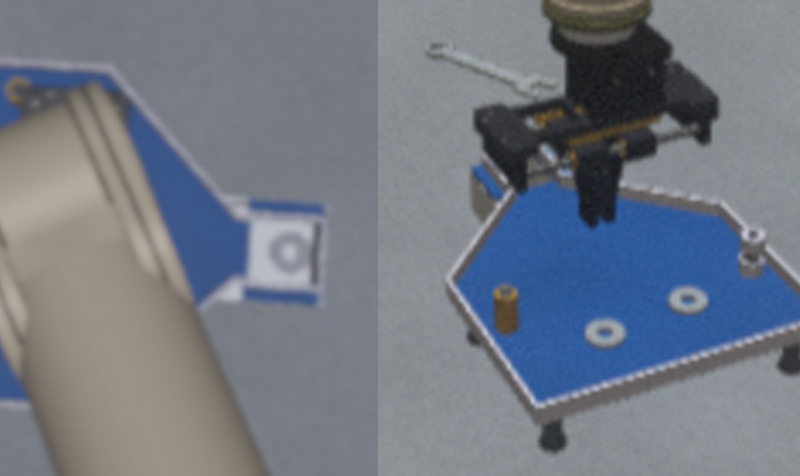

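Washer 1 lies in the cup (left picture, (290,250)). Next, the washer at tray (-84, 41): push it diagonally towards the gate, with the tool turned -11.8°.

```bash
python3 -m jog '[[3.4,1.3,0,0,0,0,-0.85],[3.4,1.2,0,0,0,0,-0.85],[3.4,1.2,0,0,0,0,-0.85],[3.3,1.2,0,0,0,0,-0.85],[0,0,0,0,0,0.103,-0.85],[0,0,1,0,0,0.103,-0.85],[0,0,0,0,0,0,-0.85]]'; python3 where.py -118 49 53; python3 - <<'E'
from bench import r
import cv2
p=r.camera('top');q=r.camera('scene')
b=cv2.resize(q['frame'][120:260,200:340],None,fx=4,fy=4,interpolation=2)
cv2.imwrite('pics/b4.png',b[...,::-1])
E
```

```text
time: 8.9
ee_pos: [0.634, 0.1644, 0.0939]
eef_rot: [0.797, 0.604, -0.001, 0.0]
ft_force: [-0.3, -1.0, -0.0]
width: 0.0064
t 8.9 tcp tray mm [-115.9   49.2] z 93.9 toolx in tray deg 168.1 tilt z [-0.001 -0.001 -1.   ] w 6.4 F [-0.3 -1.  -0. ]
shift cm [ 0.2  -0.06  2.99]
```

View pics/b4.png

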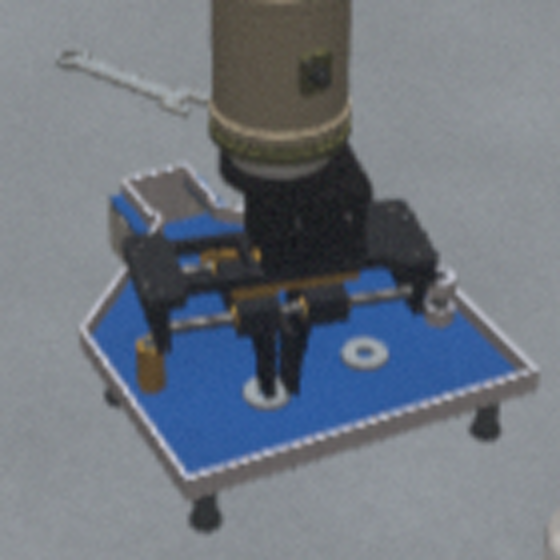

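```bash
python3 - <<'E'
from bench import r
from h import *
q=r.camera('scene')
a=-1.6365;T=np.array([[np.cos(a),-np.sin(a)],[np.sin(a),np.cos(a)]]);o=np.array([.5773,.052])
for x,y in [(-96,140),(-60,132),(-116,90),(-130,145),(-85,140)]:
    w=T@np.array([x,y])/1000+o
    for z in (.107,.12,.137,.15): 
        u,v=proj(q,[*w,z]); print((x,y),z,np.round([(u-200)*4,(v-120)*4]))
E
```

```text
(-96, 140) 0.107 [142. 379.]
(-96, 140) 0.12 [141. 363.]
(-96, 140) 0.137 [140. 342.]
(-96, 140) 0.15 [139. 325.]
(-60, 132) 0.107 [131. 346.]
(-60, 132) 0.12 [131. 330.]
(-60, 132) 0.137 [130. 309.]
(-60, 132) 0.15 [129. 293.]
(-116, 90) 0.107 [224. 375.]
(-116, 90) 0.12 [224. 359.]
(-116, 90) 0.137 [224. 338.]
(-116, 90) 0.15 [224. 321.]
(-130, 145) 0.107 [156. 410.]
(-130, 145) 0.12 [155. 394.]
(-130, 145) 0.137 [154. 373.]
(-130, 145) 0.15 [154. 356.]
(-85, 140) 0.107 [135. 369.]
(-85, 140) 0.12 [134. 354.]
(-85, 140) 0.137 [133. 332.]
(-85, 140) 0.15 [133. 316.]
```

```bash
python3 -m jog '[[0.2,-0.1,1.5,0,0,0,-0.85],[0,0,1.5,0,0,0,-0.85],[0,0,0,0,0,0,-0.85],[-1,0,0,0,0,0,-0.85],[-1,0,0,0,0,0,-0.85],[-1,0,0,0,0,0,-0.85],[-1,0,0,0,0,0,-0.85],[-1,0,0,0,0,0,-0.85],[-1,0,0,0,0,0,-0.85],[-1,0,0,0,0,0,-0.85],[-1,0,0,0,0,0,-0.85],[0,0,0,0,0,0,-0.85]]'; python3 where.py 70 10 53; python3 - <<'E'
from bench import r
import cv2
p=r.camera('top');q=r.camera('scene')
b=cv2.resize(q['frame'][120:260,200:340],None,fx=4,fy=4,interpolation=2)
cv2.imwrite('pics/b5.png',b[...,::-1])
E
```

```text
time: 10.55
ee_pos: [0.6122, 0.0893, 0.0645]
eef_rot: [0.797, 0.604, -0.0, 0.0]
ft_force: [0.6, -0.1, -0.5]
width: 0.0067
t 10.55 tcp tray mm [-39.5  32.4] z 64.5 toolx in tray deg 168.0 tilt z [-0.    -0.001 -1.   ] w 6.7 F [ 0.6 -0.1 -0.5]
shift cm [-11.18   0.08   0.06]
```

View pics/b5.png

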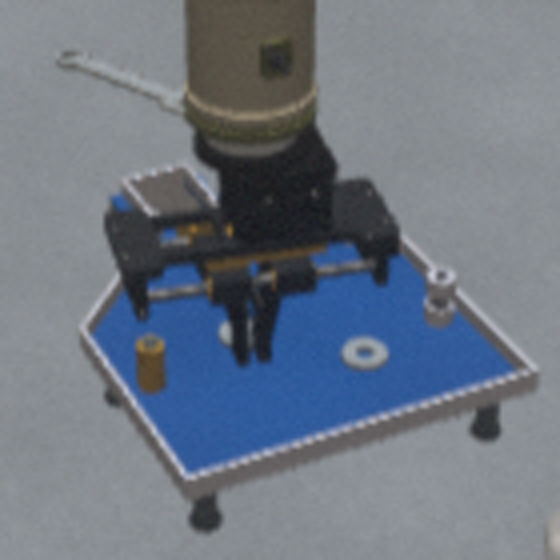

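```bash
python3 -m jog '[[-1,0,0,0,0,0,-0.85],[-1,0,0,0,0,0,-0.85],[-1,0,0,0,0,0,-0.85],[-1,0,0,0,0,0,-0.85],[-1,0,0,0,0,0,-0.85],[-1,0,0,0,0,0,-0.85],[-1,0,0,0,0,0,-0.85],[-1,0,0,0,0,0,-0.85],[-1,0,0,0,0,0,-0.85],[-1,0,0,0,0,0,-0.85],[-1,0,0,0,0,0,-0.85],[0,0,0,0,0,0,-0.85]]'; python3 -m jog '[[1,0,-0.5,0,0,0,-0.85],[2,0,-2,0,0,-0.103,-0.85],[3,0,-2,0,0,-0.103,-0.85],[4,0,0,0,0,0,-0.85],[4,0,0,0,0,0,-0.85],[0,0,0,0,0,0,-0.85]]'; python3 where.py 65 0 53; python3 - <<'E'
from bench import r
import cv2
p=r.camera('top');q=r.camera('scene')
a=cv2.resize(p['frame'][130:270,240:340],None,fx=4,fy=4,interpolation=2)
b=cv2.resize(q['frame'][120:260,200:300],None,fx=4,fy=4,interpolation=2)
cv2.imwrite('pics/6.png',cv2.hconcat([a,b])[...,::-1])
E
```

```text
time: 12.15
ee_pos: [0.5824, -0.0165, 0.0645]
eef_rot: [0.797, 0.604, -0.0, 0.0]
ft_force: [0.3, 0.1, -0.2]
width: 0.0062
time: 12.9
ee_pos: [0.6003, 0.1289, 0.1103]
eef_rot: [0.728, 0.686, 0.001, -0.001]
ft_force: [-0.2, -0.4, 0.4]
width: 0.0067
t 12.9 tcp tray mm [-78.3  17.9] z 110.3 toolx in tray deg -179.7 tilt z [ 0.001  0.003 -1.   ] w 6.7 F [-0.2 -0.4  0.4]
shift cm [-14.33  -1.88   4.59]
```

View pics/6.png

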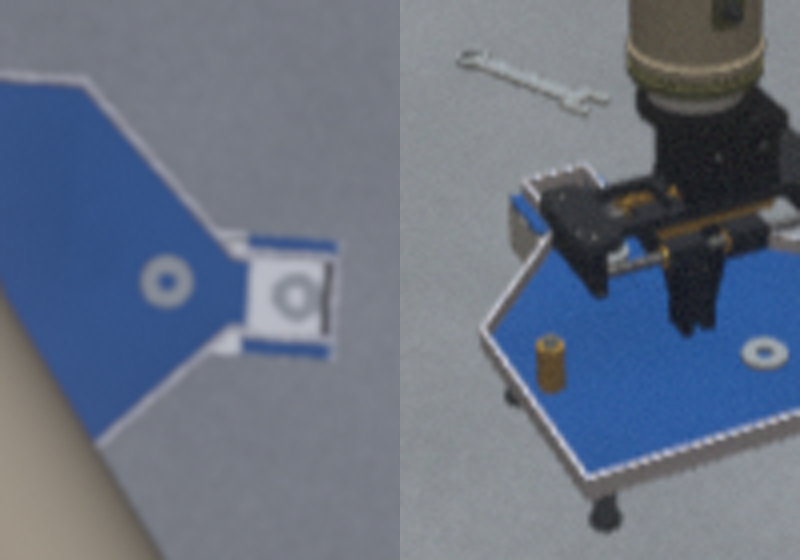

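```bash
python3 - <<'E'
from bench import r
from h import *
q=r.camera('top')
a=-1.6365;T=np.array([[np.cos(a),-np.sin(a)],[np.sin(a),np.cos(a)]]);o=np.array([.5773,.052])
for z,x,y in [(.056,166.5,282),(.01,297,297)]:
    w=ray(q,240+(x+.5)/4-.5,130+(y+.5)/4-.5,z);print(T.T@(w[:2]-o)*1000)
E
python3 where.py 55 4 53
```

```text
[93.56278267  3.24452678]
[184.37467537   1.53070492]
t 13.05 tcp tray mm [-72.3  19.2] z 109.6 toolx in tray deg 179.9 tilt z [ 0. -0. -1.] w 6.5 F [-0.4 -0.6 -0.3]
shift cm [-12.73  -1.5    4.56]
```

```bash
python3 -m jog '[[-3.3,-0.5,0,0,0,0,-0.85],[-3.3,-0.4,0,0,0,0,-0.85],[-3.2,-0.4,0,0,0,0,-0.85],[-3.2,-0.4,0,0,0,0,-0.85],[0,0,1.5,0,0,0,-0.85],[0,0,1.5,0,0,0,-0.85],[0,0,1.5,0,0,0,-0.85],[0,0,0,0,0,0,-0.85]]'; python3 where.py 138 1 53
```

```text
time: 14.05
ee_pos: [0.5748, -0.0047, 0.0632]
eef_rot: [0.73, 0.684, -0.001, -0.001]
ft_force: [-0.2, -0.4, -0.5]
width: 0.0066
t 14.05 tcp tray mm [56.7  1.2] z 63.2 toolx in tray deg -180.0 tilt z [-0.002  0.001 -1.   ] w 6.6 F [-0.2 -0.4 -0.5]
shift cm [-8.13 -0.02 -0.08]
```

```bash
python3 -m jog '[[-1,0,-0.1,0,0,0,-0.85],[-1,0,0,0,0,0,-0.85],[-1,0,0,0,0,0,-0.85],[-1,0,0,0,0,0,-0.85],[-1,0,0,0,0,0,-0.85],[-1,0,0,0,0,0,-0.85],[-1,0,0,0,0,0,-0.85],[-1.1,0,0,0,0,0,-0.85],[0,0,0,0,0,0,-0.85]]'; python3 where.py; python3 -m jog '[[1.5,0,0,0,0,0,-0.85],[1.5,0,-1,0,0,0,-0.85],[3,0,-3,0,0,0,-0.85],[4,0,0,0,0,0,-0.85],[4,0,0,0,0,0,-0.85],[0,0,0,0,0,0,-0.85]]';python3 where.py -108 -49 83; python3 - <<'E'
from bench import r
import cv2
p=r.camera('top');q=r.camera('scene')
a=cv2.resize(p['frame'][130:270,240:340],None,fx=4,fy=4,interpolation=2)
b=cv2.resize(q['frame'][120:260,200:300],None,fx=4,fy=4,interpolation=2)
cv2.imwrite('pics/7.png',cv2.hconcat([a,b])[...,::-1])
E
```

```text
time: 15.18
ee_pos: [0.5698, -0.088, 0.0654]
eef_rot: [0.731, 0.682, -0.0, 0.0]
ft_force: [-0.1, 0.3, -0.1]
width: 0.0068
t 15.18 tcp tray mm [140.1   1.7] z 65.4 toolx in tray deg 179.8 tilt z [-0.    -0.001 -1.   ] w 6.8 F [-0.1  0.3 -0.1]
time: 15.92
ee_pos: [0.579, 0.0595, 0.1068]
eef_rot: [0.728, 0.686, 0.001, -0.0]
ft_force: [0.3, 0.3, 0.3]
width: 0.0069
t 15.93 tcp tray mm [-7.5  1.2] z 106.8 toolx in tray deg -179.6 tilt z [ 0.001  0.002 -1.   ] w 6.9 F [0.3 0.3 0.3]
shift cm [10.07 -4.95  1.29]
```

View pics/7.png

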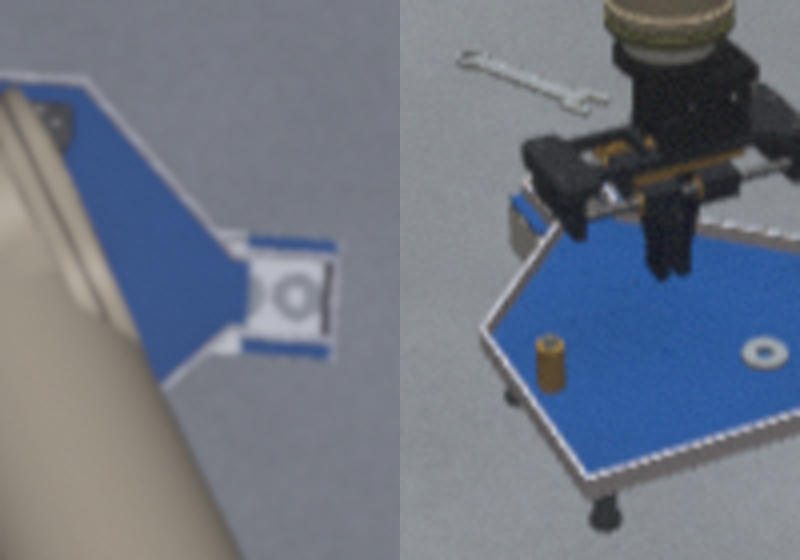

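```bash
python3 - <<'E'
from bench import r
from h import *
q=r.camera('top')
a=-1.6365;T=np.array([[np.cos(a),-np.sin(a)],[np.sin(a),np.cos(a)]]);o=np.array([.5773,.052])
for z in (.012,.025,.04):
  for x,y in [(262,297),(246,297)]:
    w=ray(q,240+(x+.5)/4-.5,130+(y+.5)/4-.5,z);print(z,T.T@(w[:2]-o)*1000)
print(r.search_frame(q,'washer0'))
b=cv2.resize(q['frame'][180:225,285:330],None,fx=12,fy=12,interpolation=2)
cv2.imwrite('pics/8.png',b[...,::-1])
E
```

```text
0.012 [160.43937157  -0.22240738]
0.012 [149.58356312  -0.98109502]
0.025 [159.36330146  -0.81974759]
0.025 [148.62047407  -1.57053924]
0.04 [158.12168211  -1.5089863 ]
0.04 [147.50921748  -2.25066719]
[{'rect': [308.5, 198.6, 320.7, 212.9], 'score': 0.59}]
```

View pics/8.png

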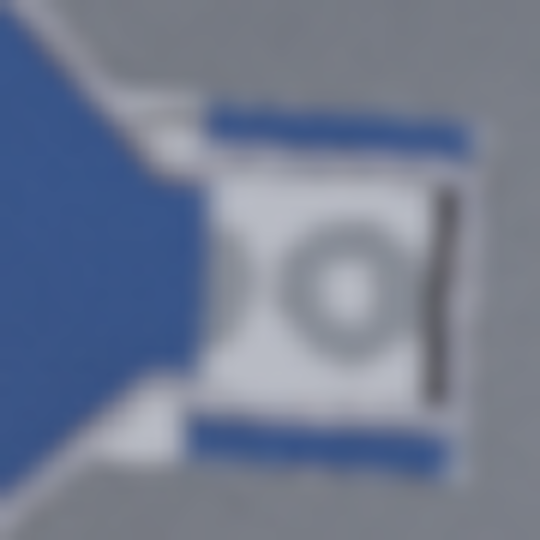

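The second washer's edge shows in the cup just past the deck edge: it lies flat, partly under the deck, with its centre about 32 mm from the slot's middle. Now the third, at (-74, -40).

```bash
python3 -m jog '[[2.6,-1.3,0,0,0,0,-0.85],[2.5,-1.2,0,0,0,0,-0.85],[2.5,-1.2,0,0,0,0,-0.85],[2.5,-1.2,0,0,0,0,-0.85],[0,0,0,0,0,-0.105,-0.85],[0,0,1,0,0,-0.105,-0.85],[0,0,0,0,0,0,-0.85]]'; python3 where.py -108 -47.3 53.5; python3 - <<'E'
from bench import r
import cv2
q=r.camera('scene')
b=cv2.resize(q['frame'][120:260,200:340],None,fx=4,fy=4,interpolation=2)
cv2.imwrite('pics/b9.png',b[...,::-1])
E
```

```text
time: 17.0
ee_pos: [0.5371, 0.1562, 0.095]
eef_rot: [0.656, 0.755, -0.001, -0.0]
ft_force: [-0.2, 0.9, 0.4]
width: 0.0062
t 17.0 tcp tray mm [-101.3  -47. ] z 95.0 toolx in tray deg -168.2 tilt z [-0.001 -0.001 -1.   ] w 6.2 F [-0.2  0.9  0.4]
shift cm [0.66 0.11 3.05]
```

View pics/b9.png

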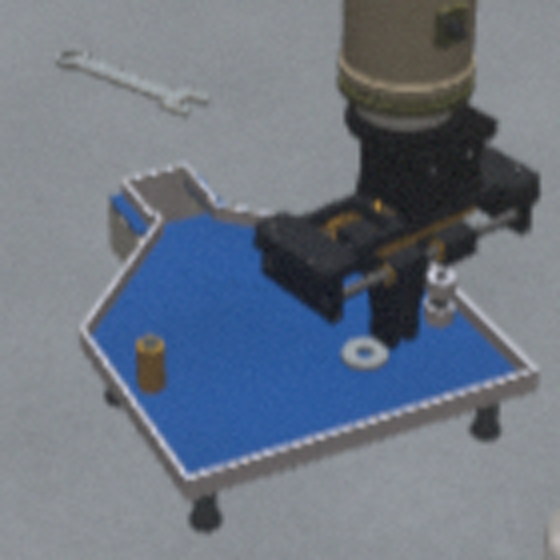

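```bash
python3 -m jog '[[0.7,0.1,0.5,0,0,0,-0.85],[0,0,1,0,0,0,-0.85],[0,0,1.5,0,0,0,-0.85],[0,0,0,0,0,0,-0.85],[-1,0,0,0,0,0,-0.85],[-1,0,0,0,0,0,-0.85],[-1,0,0,0,0,0,-0.85],[-1,0,0,0,0,0,-0.85],[-1,0,0,0,0,0,-0.85],[-1,0,0,0,0,0,-0.85],[0,0,0,0,0,0,-0.85]]'; python3 where.py 65 -11 53.5; python3 - <<'E'
from bench import r
import cv2
q=r.camera('scene')
b=cv2.resize(q['frame'][120:260,200:340],None,fx=4,fy=4,interpolation=2)
cv2.imwrite('pics/b10.png',b[...,::-1])
E
```

```text
time: 18.42
ee_pos: [0.5461, 0.1038, 0.0655]
eef_rot: [0.655, 0.755, -0.0, 0.0]
ft_force: [0.4, -0.7, 0.3]
width: 0.0066
t 18.43 tcp tray mm [-49.7 -34.6] z 65.5 toolx in tray deg -168.1 tilt z [ 0.    -0.001 -1.   ] w 6.6 F [ 0.4 -0.7  0.3]
shift cm [-11.71  -0.05   0.1 ]
```

View pics/b10.png

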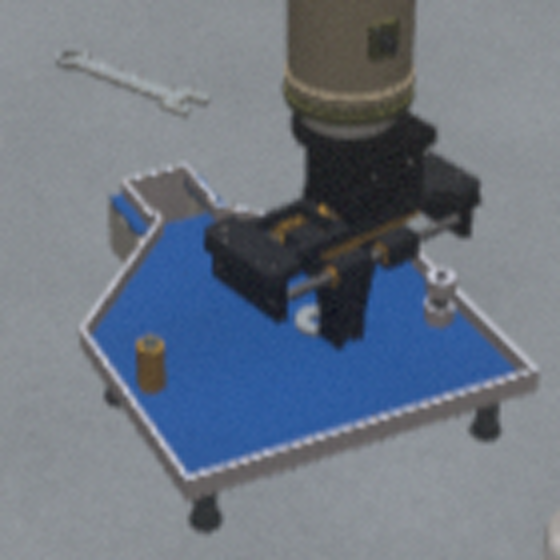

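```bash
python3 -m jog '[[-1,0,0.1,0,0,0,-0.85],[-1,0,0,0,0,0,-0.85],[-1,0,0,0,0,0,-0.85],[-1,0,0,0,0,0,-0.85],[-1,0,0,0,0,0,-0.85],[-1,0,0,0,0,0,-0.85],[-1,0,0,0,0,0,-0.85],[-1,0,0,0,0,0,-0.85],[-1,0,0,0,0,0,-0.85],[-1,0,0,0,0,0,-0.85],[-1,0,0,0,0,0,-0.85],[0,0,0,0,0,0,-0.85]]'; python3 -m jog '[[1,0,-0.5,0,0,0,-0.85],[2,0,-2,0,0,0.103,-0.85],[3,0,-2,0,0,0.103,-0.85],[4,0,0,0,0,0,-0.85],[4,0,0,0,0,0,-0.85],[0,0,0,0,0,0,-0.85],[0,0,0,0,0,0,-0.85]]'; python3 where.py 58 0 53; python3 - <<'E'
from bench import r
import cv2
p=r.camera('top');q=r.camera('scene')
a=cv2.resize(p['frame'][130:270,240:340],None,fx=4,fy=4,interpolation=2)
b=cv2.resize(q['frame'][120:260,200:300],None,fx=4,fy=4,interpolation=2)
cv2.imwrite('pics/11.png',cv2.hconcat([a,b])[...,::-1])
print(r.search_frame(p,'washer0'))
E
```

```text
time: 19.98
ee_pos: [0.5616, -0.005, 0.0644]
eef_rot: [0.655, 0.755, -0.0, 0.0]
ft_force: [0.6, -0.4, 0.1]
width: 0.0066
time: 20.85
ee_pos: [0.5607, 0.1361, 0.1096]
eef_rot: [0.729, 0.685, -0.0, 0.0]
ft_force: [-0.6, -0.2, -0.3]
width: 0.0065
t 20.85 tcp tray mm [-82.8 -22. ] z 109.6 toolx in tray deg -179.8 tilt z [-0. -0. -1.] w 6.5 F [-0.6 -0.2 -0.3]
shift cm [-14.09   2.15   4.57]
[{'rect': [306.7, 197.3, 319.5, 212.9], 'score': 0.44}]
```

View pics/11.png

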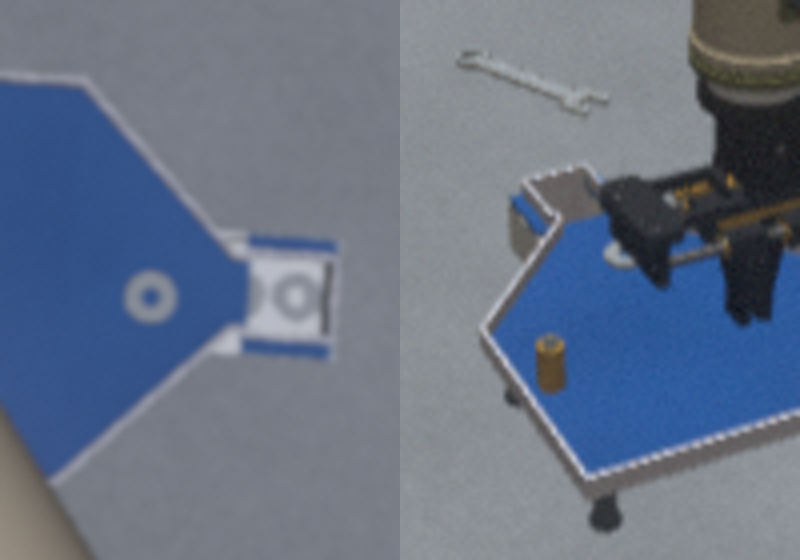

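```bash
python3 - <<'E'
from bench import r
from h import *
q=r.camera('top')
a=-1.6365;T=np.array([[np.cos(a),-np.sin(a)],[np.sin(a),np.cos(a)]]);o=np.array([.5773,.052])
w=ray(q,240+(151.5)/4-.5,130+(297.5)/4-.5,.056);print(T.T@(w[:2]-o)*1000)
E
```

```text
[84.05049683 -7.3282812 ]
```

```bash
python3 -m jog '[[-3.3,0.3,0,0,0,0,-0.85],[-3.3,0.2,0,0,0,0,-0.85],[-3.3,0.2,0,0,0,0,-0.85],[-3.3,0.2,0,0,0,0,-0.85],[0,0,1.5,0,0,-0.175,-0.85],[0,0,1.5,0,0,0,-0.85],[0,0,1.5,0,0,0,-0.85],[0,0,0,0,0,0,-0.85]]'; python3 where.py 84 -7 53
```

```text
time: 22.05
ee_pos: [0.5608, 0.0037, 0.0632]
eef_rot: [0.667, 0.745, -0.001, -0.001]
ft_force: [-0.5, 0.7, 0.4]
width: 0.0064
t 22.05 tcp tray mm [ 49.3 -13.3] z 63.2 toolx in tray deg -169.9 tilt z [-0.002  0.    -1.   ] w 6.4 F [-0.5  0.7  0.4]
shift cm [-3.53  0.01 -0.08]
```

Push 4.2 cm on the slant, back off, straighten, then look.

```bash
python3 -m jog '[[-1,0,-0.1,0,0,0,-0.85],[-1,0,0,0,0,0,-0.85],[-1,0,0,0,0,0,-0.85],[-1.2,0,0,0,0,0,-0.85],[0,0,0,0,0,0,-0.85],[1.2,0,0,0,0,0,-0.85],[0,0,0,0,0,0.175,-0.85],[0,0,0,0,0,0,-0.85]]'; python3 where.py 139 0 53.5; python3 - <<'E'
from bench import r
from h import *
p=r.camera('top');q=r.camera('scene')
a=cv2.resize(p['frame'][130:270,240:340],None,fx=4,fy=4,interpolation=2)
b=cv2.resize(q['frame'][120:260,200:300],None,fx=4,fy=4,interpolation=2)
cv2.imwrite('pics/12.png',cv2.hconcat([a,b])[...,::-1])
E
```

```text
time: 23.05
ee_pos: [0.565, -0.025, 0.0657]
eef_rot: [0.728, 0.685, 0.0, 0.0]
ft_force: [0.8, -0.7, -0.5]
width: 0.0067
t 23.05 tcp tray mm [77.7 -7.2] z 65.7 toolx in tray deg -179.7 tilt z [ 0. -0. -1.] w 6.7 F [ 0.8 -0.7 -0.5]
shift cm [-6.13  0.69  0.12]
```

View pics/12.png

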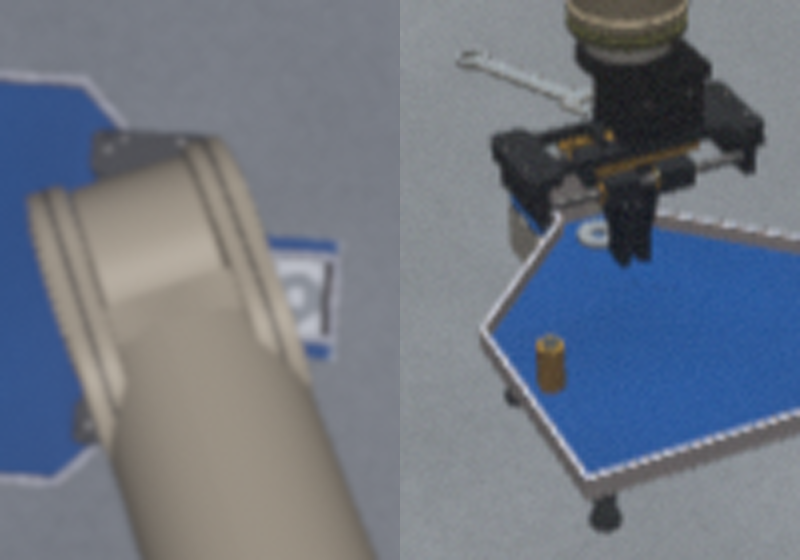

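```bash
python3 - <<'E'
from bench import r
from h import *
q=r.camera('scene')
a=-1.6365;T=np.array([[np.cos(a),-np.sin(a)],[np.sin(a),np.cos(a)]]);o=np.array([.5773,.052])
for x,y in [(197,233),(180,233),(197,247)]:
    w=ray(q,200+(x+.5)/4-.5,120+(y+.5)/4-.5,.056);print(T.T@(w[:2]-o)*1000)
E
```

```text
[119.04817418   3.77892345]
[124.89945285  15.5804858 ]
[101.23025568  11.97028304]
```

```bash
python3 -m jog '[[0,0.7,0.1,0,0,0,-0.85],[-1,0,0,0,0,0,-0.85],[-1,0,0,0,0,0,-0.85],[-1,0,0,0,0,0,-0.85],[-1,0,0,0,0,0,-0.85],[-1,0,0,0,0,0,-0.85],[-1.1,0,0,0,0,0,-0.85],[0,0,0,0,0,0,-0.85]]'; python3 where.py; python3 -m jog '[[1.5,0,0,0,0,0,-0.85],[1.5,0,-1,0,0,0,-0.85],[3,0,-3,0,0,0,-0.85],[4,0,-3,0,0,0,-0.85],[4,0,-3,0,0,0,-0.85],[0,0,0,0,0,0,-0.85],[0,0,0,0,0,0,-0.85]]';python3 where.py; python3 - <<'E'
from bench import r
import cv2
p=r.camera('top');q=r.camera('scene')
a=cv2.resize(p['frame'][180:225,285:330],None,fx=8,fy=8,interpolation=2)
b=cv2.resize(q['frame'][120:240,200:320],None,fx=3,fy=3,interpolation=2)
cv2.imwrite('pics/13.png',cv2.hconcat([a,b])[...,::-1])
E
```

```text
time: 24.2
ee_pos: [0.5681, -0.0892, 0.0645]
eef_rot: [0.73, 0.684, -0.0, 0.0]
ft_force: [0.7, 0.0, -0.4]
width: 0.0068
t 24.2 tcp tray mm [1.415e+02 1.000e-01] z 64.5 toolx in tray deg -179.9 tilt z [-0.    -0.001 -1.   ] w 6.8 F [ 0.7  0.  -0.4]
time: 25.08
ee_pos: [0.5768, 0.0525, 0.1646]
eef_rot: [0.729, 0.685, -0.0, 0.0]
ft_force: [0.0, -0.3, -0.4]
width: 0.0064
t 25.07 tcp tray mm [-0.5 -0.6] z 164.6 toolx in tray deg -179.8 tilt z [ 0.    -0.001 -1.   ] w 6.4 F [ 0.  -0.3 -0.4]
```

View pics/13.png

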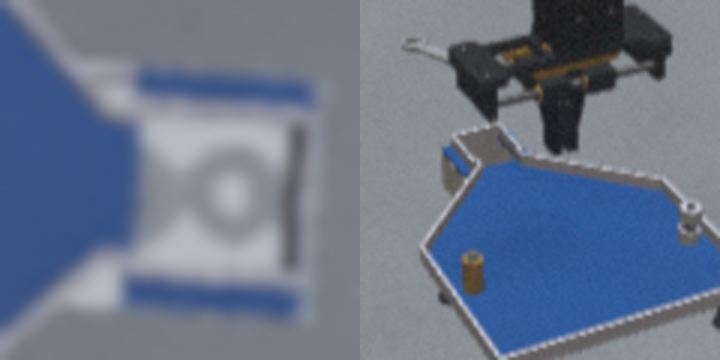

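```bash
python3 - <<'E'
from bench import r
from h import *
fs=[r.camera('top') for _ in range(4)]
m=np.mean([f['frame'] for f in fs],axis=0)[183:222,290:328]
m=np.clip((m-110)*2.0,0,255).astype(np.uint8)
cv2.imwrite('pics/14.png',cv2.resize(m,None,fx=15,fy=15,interpolation=2)[...,::-1])
q=fs[-1]
a=-1.6365;T=np.array([[np.cos(a),-np.sin(a)],[np.sin(a),np.cos(a)]]);o=np.array([.5773,.052])
for tx,z in [(135,.012),(150,.05),(150,.012),(160.5,.012),(167,.012),(202,.05)]:
    w=T@np.array([tx,0])/1000+o;u,v=proj(q,[*w,z]);print(tx,z,np.round([(u-290+.5)*15,(v-183+.5)*15]))
print(r.search_frame(q,'washer0'))
s=[r.camera('scene') for _ in range(4)]
m=np.mean([f['frame'] for f in s],axis=0)[145:205,215:275]
cv2.imwrite('pics/15.png',cv2.resize(np.clip(m*1.4,0,255).astype(np.uint8),None,fx=9,fy=9,interpolation=2)[...,::-1])
E
```

```text
135 0.012 [ 95. 310.]
150 0.05 [194. 307.]
150 0.012 [177. 315.]
160.5 0.012 [235. 319.]
167 0.012 [271. 322.]
202 0.05 [489. 327.]
[{'rect': [307.9, 198.0, 320.5, 212.6], 'score': 0.69}, {'rect': [303.9, 200.8, 308.8, 212.9], 'score': 0.54}]
```

View pics/14.png

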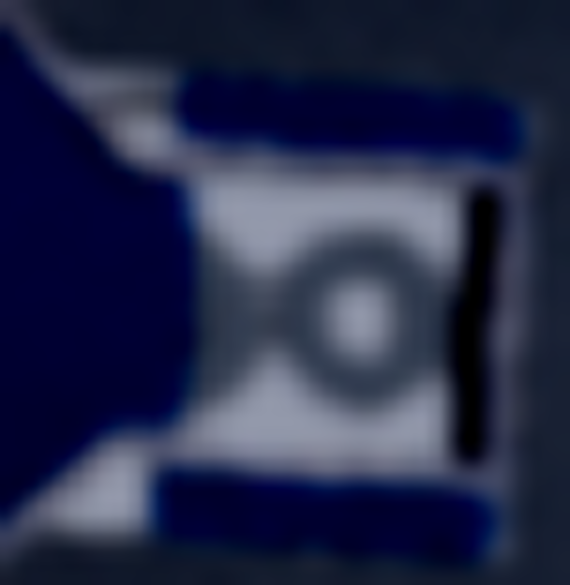

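View pics/15.png

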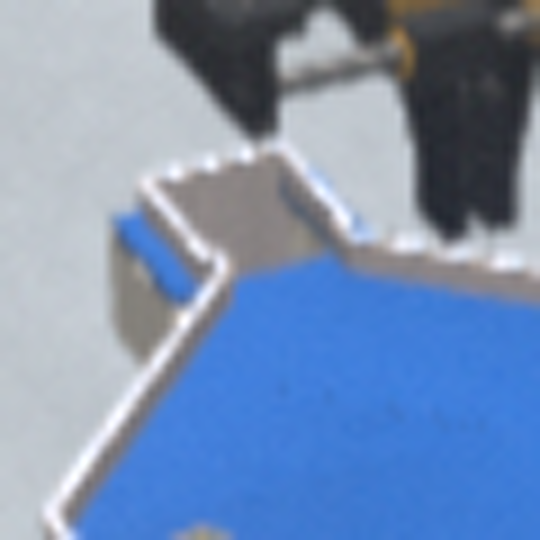

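```bash
python3 - <<'E'
from bench import r
import cv2
p=r.camera('top');print([(t,[(d['rect'],d['score']) for d in r.search_frame(p,t)][:2]) for t in ['leak_bottle','spanner','long_nut','tube_union']])
cv2.imwrite('pics/16.png',p['frame'][...,::-1])
r.close_job()
E
```

```text
[('leak_bottle', [([100.1, 197.3, 136.6, 219.4], 0.68)]), ('spanner', [([382.2, 228.6, 442.4, 257.7], 0.57)]), ('long_nut', []), ('tube_union', [])]
the job is handed in; nothing more can be done
```

View pics/16.png

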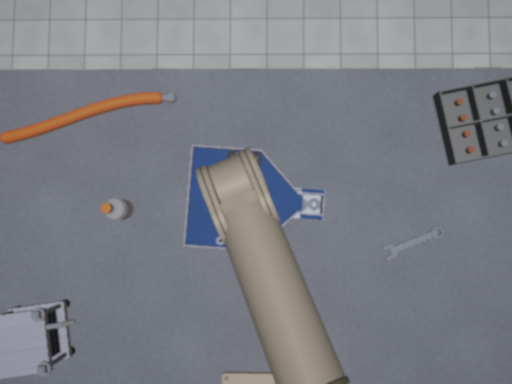

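I swept the three washers one at a time along the tray and through the gate with the nearly closed fingertips, then backed off, raised the tool clear and handed the job in at about 25 s.

**Washers:** After the third push the part of the deck that the scene camera showed was clear. The first washer shows flat and whole in the cup. The other two lie partly under the deck's edge, apparently one on the other. Only their edges show, so I inferred their rest positions, about 27–33 mm from the slot's middle, and did not see them in full.

**Bystanders:** In the last pictures the nut and union stood where they were in the scene view. The bottle and spanner were at their original pixels from above.

**Checks that failed or disagreed:**
- The network did not find the nut and union in the last top view. The arm hid the nut and most of the union there.
- The two cameras differed by about 3 mm.
- The third washer came off the first slanted push about 7 mm off the centre line. I brought it back with a second short slanted push before the gate.

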